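# Safe key from the hook into the document box

## Robot

A 7-joint arm with a two-finger parallel gripper is mounted at the origin on the work surface. World frame = base frame: x ahead of the robot, y to its left, z up, the work surface at z = 0. Lengths are in m, angles in rad, forces in N, time in s.
With the tool pointing down it reaches from about 0.35 to 0.9 m from the base axis. Payload 7.2 kg.
Tool frame: the origin (TCP) lies at the very end of the fingers, on their centre line; the grasp point (between the pads) lies 19 mm behind it (pinch_z is the distance from the TCP to the grasp point, in m); z points along the fingers, y is the direction in which the jaws open and shut (so a half turn about z gives the same grasp; the last joint's range is limited). The gripper opens to 85 mm and grips with 20 to 120 N. Pads are 22 mm wide; open, the fingers measure 114 mm over their backs; the gripper's body (76 mm by 85 mm) begins 54 mm behind the grasp point. The pads swing forward as they close: fully open they stand 13 mm farther back than shut.
Start: joints at [1.167, 0.411, -0.013, 1.596, 0.006, 1.134, -0.082], TCP at [0.206, -0.59, 0.195] pointing down, gripper open.
Joint ranges: [-2.95, 2.95], [-0.29, 1.99], [-1.47, 1.44], [0.14, 2.54], [-1.03, 4.17], [0.13, 1.85], [-2.86, 2.86]. Speed limits (rad/s): [2.39, 2.39, 3.01, 3.01, 3.14, 3.14, 3.14].

## Interface

Orientations are given as a rotation vector (axis times angle).
In Python, from rig import * gives the robot as it stands.
- The arm moves only by the tool move_arm, never from a script. Its argument "steps" is a list that holds one entry, the list of rows, each a list of 4 numbers: the shift along the world's x, y, z in m, then the turn about the world's z in degrees. In form: [[[dx, dy, dz, twist], ...]]. A call has exactly 8 rows; each row shifts and turns the commanded pose from where the row before left it; what a row does not reach is not made up. A row lasts 1/8 s, in which the tool goes at most 62.5 mm and 10.7 degrees, less where a joint would pass 70% of its speed; a pose out of reach is approached as far as the arm can. A call is refused whole if a number of a shift passes 0.0625 or a number of a turn 10.7, either way. A call with a gripper value outside its range is refused whole. "hand" is the finger opening in m, from 0 to 0.0854, set as the call begins (left out, the last holds). The fingers move at their own pace and stop on an object; "grip_force" is the grip in N (left out, the last holds). Time passes only in rows, so rows that do not move let the fingers close, or fill a call up. It gives the time, the measured TCP pose, the force and the opening at its end, in the units of the state.
- state(): the state, without advancing time (a new reading comes with each control period).
- read_camera(name): name is "scene" or "top"; returns a dict with "image" (384x512x3 uint8, blue, green, red), "mtx" (3x3 intrinsics, pixels), "k1" (the pictures are not rectified: a ray, as slopes to the right and down, at radius r is drawn at 1 + k1 r^2 times it, then the intrinsics apply), "R" (3x3) and "t" (3): a world point X has camera coordinates R X + t. Camera axes: x right, y down, z forward; pixel columns grow to the right and rows downward; lengths in m; the calibration is good to about 2 mm. A picture is of the moment at which its call begins. There is no depth.
- job_done(): hands the job in, once; it reports no verdict.
The state is a dict: "clock": time; "q": joint angles; "qd": joint speeds; "joint_efforts": joint torques, N m; "position": TCP position; "eef_rot": TCP orientation; "force": force on the tool from outside, world axes, zero at the start; "wrist_torque": the same for the moment, N m; "width": opening from 0.0 (shut) to 1.0 (fully open).
Only numpy, scipy, OpenCV 4.12 (cv2) and the standard library are available. Lean on these libraries where they do the work, as an engineer would, in place of code of your own. Each camera call takes 0.05 s, during which the arm holds its last target. There are 200 camera calls.

## Task

Take the long key off its hook under the ledge and put it blade-down into the key slot in the lid of the steel document box, fully home so that its collar sits on the lock plate, and let go of it standing there. Leave the short key hanging on its hook and do not disturb the tape roll or the stapler.

Things in the scene. Friction and masses are not known exactly. Their poses are not given: they have to be found in the camera images.
- key: long safe key, 92 mm, about 60 g, hanging on either hook. Origin: middle of the top edge of its eye hole. Hanging: z up, y across its width, x through its thickness. Black head with flat parallel sides: 34 mm wide (y), 10 mm thick (x), from 8 mm above the origin to 30 mm below; eye 16 mm wide, 22 mm high. Then a 9 mm round shank, a collar and the blade. A half turn about z makes no difference.
- shoulder (a point): centre of the underside of the long key's collar, 54 mm below the key's origin along its z; collar 16 mm in diameter, 5 mm high. The collar comes to rest on the lock plate.
- key_tip (a point): middle of the end of the long key's blade, 84 mm below the key's origin along its z; axes of the key. The blade is flat and double-winged, 18 mm wide (y), 4 mm thick (x), 30 mm long below the collar.
- rack: fixed key rack, open at its front (-x), which faces roughly to the robot. Origin on the table under the middle of the plane in which the keys hang; z up. A 10 mm rail along y at x = +50 mm, 170 mm high, carries two hooks 110 mm apart; posts 12 mm wide at y = +-150 mm, x = +50 mm; a ledge above.
- hook_left (a point): hook on the rack's left side (rack y = +55 mm): this point is where a key hangs, on the hook's upper edge. Round dark bar 6 mm thick, running along rack x; 14 mm in front of this point (-x) it bends up at 45 degrees to an end 27 mm in front and 10 mm above this point. To free a key lift it about 13 mm (11 to 15), then draw it straight forward 40 mm or more.
- hook_right (a point): hook on the rack's right side (rack y = -55 mm): this point is where a key hangs, on the hook's upper edge. Round dark bar 6 mm thick, running along rack x; 14 mm in front of this point (-x) it bends up at 45 degrees to an end 27 mm in front and 10 mm above this point. To free a key lift it about 13 mm (11 to 15), then draw it straight forward 40 mm or more.
- ledge (a point): middle of the front lower edge of the rack's ledge, 270 mm above the table, 12 mm behind (+x of) the plane of the hanging keys; the ledge is 330 mm wide (y), 70 mm deep (+x) and carries stock up to 335 mm high. It leaves no room for a gripper straight down on a hanging key: lean in from the front by about 25 to 45 degrees.
- docbox: fixed dark steel document box, 180 (x) x 240 (y) x 90 mm high; origin under its centre, z up. A steel lid handle loop, 80 mm long along y and 14 mm high, stands at x = +62 mm.
- slot (a point): centre of the key slot's mouth, in the 46 mm square bright lock plate amid the box's lid, 90 mm above the table; axes of the box. Slot 22.5 mm long (y), 7.5 mm wide (x), 2 mm chamfer, 36 mm deep straight down. With the key fully home its collar rests on the plate and its tip is 30 mm below this point; the key then stands by itself.
- short_key: bystander: short key with a black head 26 mm wide and 8 mm thick and a small narrow brass blade, 60 mm long overall, hanging on the other hook; origin and axes like the long key's
- tape: bystander: loose tape roll lying flat on the table, 90 mm across, 24 mm high; origin under its centre
- stapler: bystander: loose stapler on the table, 120 x 34 x 55 mm, long side along its x; origin under its centre
Mind the look-alikes: they are no part of the job. Leave any yellow look-alike of the key alone.

How it is judged:
By the outcome, as a careful person would: the job done as asked, in the order asked, and still so for the second after the job is handed in, with the robot touching nothing.
It also fails if it takes over 54 s, if anything falls off the work surface, if the arm or the gripper's body presses on something with over 40 N, if the wrist force passes 120 N, or if a joint passes its speed limit or range.

## Working session

There is one attempt and no reset: what is moved stays moved. The work goes in short steps, Python scripts to look and compute and a tool call to move; the robot and the scene stay as the last step left them, time stands still between calls to the robot, and variables do not carry over. Pictures are saved under pics/ and viewed, about 8 in all and at most 12, crops included, and the job is handed in when it is done.

Besides the shell and the picture viewer there is one more tool, called as name(argument=value, ...), one argument or row to a line, values as JSON. move_arm: Moves the arm, as the interface text tells. Its arguments: {"type":"object","properties":{"steps":{"type":"array","items":{"type":"array","items":{"type":"array","items":{"type":"number"}}}},"hand":{"type":"number"},"grip_force":{"type":"number"}},"required":["steps"]}

```bash
ls; mkdir -p pics
python3 - <<'E'
from rig import *
import cv2
s=state(); print({k:(v if not hasattr(v,'round') else v) for k,v in s.items()})
for n in("scene","top"):
    c=read_camera(n); cv2.imwrite(f"pics/{n}0.png",c["image"]); print(n,c["mtx"],c["k1"],c["R"],c["t"], -c["R"].T@c["t"])
a=cv2.imread("pics/scene0.png");b=cv2.imread("pics/top0.png")
E
```

```text
pics
{'clock': 0.0, 'q': array([ 1.16679173,  0.411933  , -0.01273228,  1.59705848,  0.00559428,
        1.13428611, -0.08219982]), 'qd': array([ 0.0001486 , -0.00030404, -0.00186271, -0.00058206, -0.00147614,
       -0.00019375,  0.00061767]), 'joint_efforts': array([ 3.11966742e-04, -6.00623488e+01,  6.82180412e-01, -2.99412274e+01,
        1.38854407e-02,  1.07414954e-02, -2.10823785e-06]), 'position': array([ 0.2057403 , -0.58957128,  0.19392648]), 'eef_rot': array([-3.09582007e+00, -5.24800912e-01,  5.92414783e-04]), 'force': array([ 0.28463673, -0.7477419 ,  0.09497539]), 'wrist_torque': array([-0.01122552, -0.0049148 ,  0.01620265]), 'width': 1.0019264307434754}
scene [[346.80587702   0.         256.11267214]
 [  0.         346.80587702 192.77401176]
 [  0.           0.           1.        ]] -0.10383963720847238 [[ 0.28590574  0.9581702  -0.01295285]
 [ 0.6836067  -0.21341463 -0.69795134]
 [-0.67152051  0.19069364 -0.71602803]] [-0.15422578 -0.30339943  1.26351998] [ 1.0999795  -0.15792056  0.69096003]
top [[480.67071655   0.         252.04689243]
 [  0.         480.67071655 194.19589989]
 [  0.           0.           1.        ]] -0.0407846764837792 [[-0.00582913 -0.99998024 -0.00235594]
 [-0.98946242  0.00610864 -0.14466101]
 [ 0.14467255  0.00148786 -0.98947847]] [-0.00877535  0.62200789  1.24034002] [ 0.43595913 -0.01442026  1.31724936]
```

View pics/scene0.png

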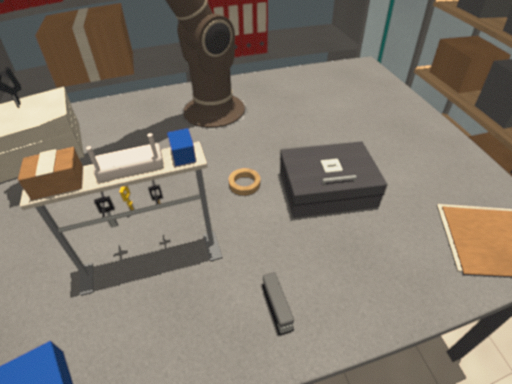

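View pics/top0.png

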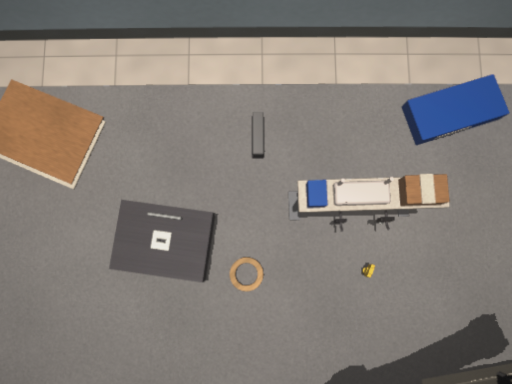

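```bash
cat > h.py <<'E'
from rig import *
import cv2, numpy as np
def cam(n): return read_camera(n)
def ray(c,px):
    u=(np.array(px,float)-c["mtx"][:2,2])/np.diag(c["mtx"])[:2]
    d=u.copy()
    for _ in range(20): d=u/(1+c["k1"]*(d@d))
    r=c["R"].T@np.r_[d,1]; return -c["R"].T@c["t"], r
def atz(c,px,z):
    o,r=ray(c,px); return o+r*(z-o[2])/r[2]
def proj(c,X):
    p=c["R"]@np.array(X,float)+c["t"]; d=p[:2]/p[2]; d=d*(1+c["k1"]*(d@d))
    return d*np.diag(c["mtx"])[:2]+c["mtx"][:2,2]
def tri(c1,p1,c2,p2):
    o1,r1=ray(c1,p1);o2,r2=ray(c2,p2); r1/=np.linalg.norm(r1);r2/=np.linalg.norm(r2)
    s=np.linalg.lstsq(np.c_[r1,-r2],o2-o1,rcond=None)[0]; a=o1+s[0]*r1;b=o2+s[1]*r2
    return (a+b)/2,np.linalg.norm(a-b)
def crop(img,x0,y0,w,h,k): return cv2.resize(img[y0:y0+h,x0:x0+w],None,fx=k,fy=k,interpolation=cv2.INTER_CUBIC)
E
python3 - <<'E'
from h import *
a=cv2.imread("pics/scene0.png");b=cv2.imread("pics/top0.png")
A=crop(a,70,170,110,75,5)
B=crop(b,290,170,160,110,4); C=crop(b,135,205,50,60,5)
o=np.zeros((600,800,3),np.uint8)
A=cv2.resize(crop(a,75,170,160,60,5),None,fx=1,fy=1)   # 800x300
o[:300,:800]=A
B=crop(b,320,200,75,75,4); o[300:600,:300]=B   # x4
C=crop(b,110,195,110,60,4); o[300:540,320:760]=C
cv2.imwrite("pics/c1.png",o)
E
```

```text
(no output)
```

View pics/c1.png

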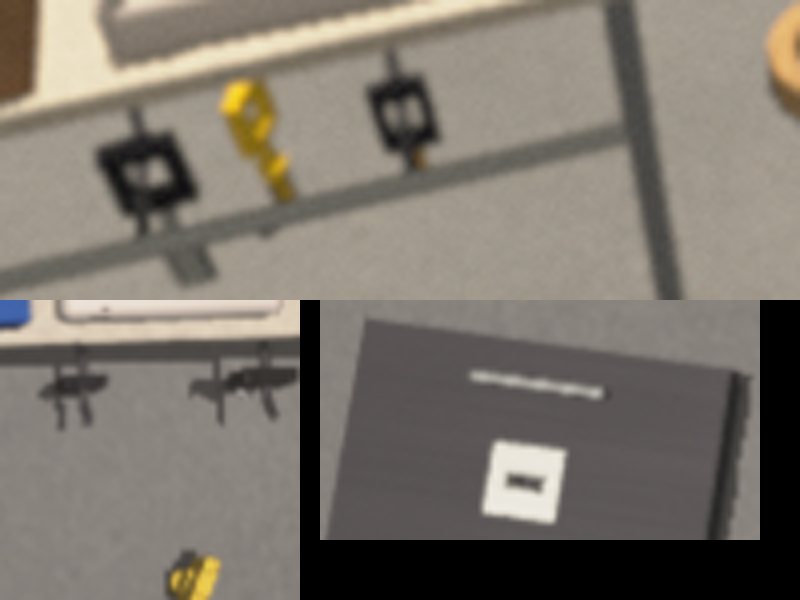

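Scene: the big black head with a grey winged blade at (105,205) is the long key, on rack‑right (‑y). The small black key with brass at (156,192) is the short key, on rack‑left. The yellow one at (126,196) is the look-alike, well in front of the rack. Slot in the top view is at (161,241).

Run:
```python
from h import *
np.set_printoptions(precision=4,suppress=True)
s=cam("scene");t=cam("top")
S=lambda x,y:(75+(x-2)/5,170+(y-2)/5)
T=lambda x,y:(320+(x-1.5)/4,200+(y-301.5)/4)
P=lambda x,y:(110+(x-321.5)/4,195+(y-301.5)/4)
print("long",tri(s,S(149,174),t,T(263,379)))
print("short",tri(s,S(403,112),t,T(77,384)))
print("yellow",tri(s,S(255,140),t,T(192,577)), tri(s,S(248,115),t,T(182,577)),tri(s,S(282,185),t,T(207,577)))
for p in((299,212),(449,207)): print("ledge front@.28",atz(t,p,.28))
for p in ((299,180),(448,175)): print("ledge back",atz(t,p,.28))
print("slot",atz(t,P(525,483),.09), atz(s,(331,166),.09))
for p in ((472,375),(603,393)): print("handle",atz(t,P(*p),.104))
for p in ((121,201),(215,210),(206,280),(111,270)): print("lid",atz(t,p,.09))
print("tape",atz(t,(247,274),.012),"stap",atz(t,(258,135),.04))
# tri rail/hook in long
```

```text
long (array([ 0.5413, -0.3343,  0.1624]), np.float64(0.00032118725028672723))
short (array([ 0.5389, -0.2231,  0.1639]), np.float64(0.0033485841212130404))
yellow (array([ 0.4223, -0.3132,  0.057 ]), np.float64(0.0031191370323985913)) (array([ 0.4226, -0.3073,  0.0744]), np.float64(0.012097236457586594)) (array([ 0.422 , -0.3198,  0.0235]), np.float64(0.01903639633451106))
ledge front@.28 [ 0.548  -0.1145  0.28  ]
ledge front@.28 [ 0.5567 -0.4431  0.28  ]
ledge back [ 0.6184 -0.1159  0.28  ]
ledge back [ 0.6278 -0.4456  0.28  ]
slot [0.4978 0.2206 0.09  ] [0.501  0.2176 0.09  ]
handle [0.5657 0.2532 0.104 ]
handle [0.5538 0.1695 0.104 ]
lid [0.5997 0.3262 0.09  ]
lid [0.5749 0.0828 0.09  ]
lid [0.3976 0.1047 0.09  ]
lid [0.4234 0.3461 0.09  ]
tape [0.4106 0.0023 0.012 ] stap [ 0.7863 -0.0297  0.04  ]
```

move_arm(
  steps=[
    [[0,0,0.06,0],[0,0,0.06,0],[0,0,0.06,0],[0,0,0.06,0],[0,0,0,0],[0,0,0,0],[0,0,0,0],[0,0,0,0]],
  ],
)

```text
clock: 1.2
position: [0.2058, -0.5898, 0.4334]
eef_rot: [-3.095, -0.525, 0.001]
force: [-0.7, -0.5, 0.6]
width: 0.997
```

Tool is straight down and moves only take a world‑z twist, so the lean has to come from the arm's limits. I'll turn the jaws tangential and go up towards the edge of reach, to see whether the orientation gives way there.

move_arm(
  steps=[
    [[0,0,0.04,-10.7],[0,0,0.04,-10.7],[0,0,0.04,-10.7],[0,0,0.04,-10.7],[0,0,0.04,-10.7],[0,0,0.04,-10.7],[0,0,0.04,-10.7],[0,0,0.04,-10.7]],
  ],
)

```text
clock: 2.2
position: [0.1927, -0.5639, 0.6192]
eef_rot: [2.489, -1.634, 0.123]
force: [0.8, -0.8, 0.2]
width: 0.999
```

```bash
python3 -c "
from h import *
print(state()['q'].round(3))"
```

```text
[ 0.656  0.249  0.675  0.921 -0.092  1.852 -1.463]
```

move_arm(
  steps=[
    [[0,0,0.05,0],[0,0,0.05,0],[0,0,0.05,0],[0,0,0.05,0],[0,0,0.05,0],[0,0,0.05,0],[0,0,0.05,0],[0,0,0.05,0]],
  ],
)

```text
clock: 3.2
position: [0.1728, -0.5482, 0.7889]
eef_rot: [2.298, -1.48, 0.454]
force: [0.2, -0.0, 0.2]
width: 1.002
```

```bash
cat >> h.py <<'E'
from scipy.spatial.transform import Rotation as Ro
def show():
    s=state(); m=Ro.from_rotvec(s["eef_rot"]).as_matrix()
    z=m[:,2]; y=m[:,1]
    print("t",round(s["clock"],2),"q",s["q"].round(3),"pos",s["position"].round(4),"lean",np.degrees(np.arccos(-z[2])).round(1),"heading",np.degrees(np.arctan2(z[1],z[0])).round(1),"jaw",np.degrees(np.arctan2(y[1],y[0])).round(1),"jawz",y[2].round(3),"F",s["force"].round(1),"w",round(s["width"],3))
    return s,m
E
python3 -c "
from h import *
print(Ro.from_rotvec([2.489,-1.634,.123]).as_matrix().round(3)); show()"
```

```text
[[ 0.399 -0.917 -0.02 ]
 [-0.903 -0.39  -0.179]
 [ 0.157  0.089 -0.984]]
t 3.2 q [ 0.361  0.146  1.014  0.715 -0.086  1.852 -1.421] pos [ 0.1728 -0.5482  0.7889] lean 28.3 heading -81.6 jaw -157.4 jawz 0.131 F [ 0.2 -0.   0.2] w 1.002
```

move_arm(
  steps=[
    [[0,0,-0.04,-7],[0,0,-0.04,-10],[0,0,-0.04,-10],[0,0,-0.04,-10],[0,0,0,-10],[0,0,0,-10],[0,0,0,-5],[0,0,0,0]],
  ],
)

```text
clock: 4.2
position: [0.1734, -0.5483, 0.6332]
eef_rot: [1.188, -2.373, 0.122]
force: [-1.0, -0.5, 0.8]
width: 1.001
```

```bash
python3 -c "
from h import *
show()"
```

```text
t 4.2 q [ 0.163  0.316  1.11   1.006  0.193  1.83  -2.49 ] pos [ 0.1734 -0.5483  0.6332] lean 28.3 heading -142.9 jaw 141.4 jawz 0.131 F [-1.  -0.5  0.8] w 1.001
```

move_arm(
  steps=[
    [[0,0,0.02,0],[0,0,0.02,0],[0,0,0.02,0],[0,0,0.02,0],[0,0,0.02,0],[0,0,0,0],[0,0,0,0],[0,0,0,0]],
  ],
)

```text
clock: 5.2
position: [0.1553, -0.5488, 0.6866]
eef_rot: [1.192, -2.349, 0.187]
force: [-0.4, 0.3, -0.2]
width: 0.999
```

```bash
python3 -c "
from h import *
show()"
```

```text
t 5.2 q [ 0.107  0.398  1.44   0.906  0.017  1.852 -2.296] pos [ 0.1553 -0.5488  0.6866] lean 29.8 heading -137.6 jaw 142.3 jawz 0.098 F [-0.4  0.3 -0.2] w 0.999
```

move_arm(
  steps=[
    [[0,0,0.03,0],[0,0,0.03,0],[0,0,0.03,0],[0,0,0.03,0],[0,0,0,0],[0,0,0,0],[0,0,0,0],[0,0,0,0]],
  ],
)

```text
clock: 6.2
position: [0.1323, -0.5527, 0.7444]
eef_rot: [1.192, -2.295, 0.293]
force: [-0.3, 0.4, -0.2]
width: 1.003
```

```bash
python3 -c "
from h import *
show()"
```

```text
t 6.2 q [ 0.104  0.347  1.44   0.821  0.07   1.852 -2.259] pos [ 0.1323 -0.5527  0.7444] lean 33.4 heading -130.3 jaw 144.0 jawz 0.05 F [-0.3  0.4 -0.2] w 1.003
```

move_arm(
  steps=[
    [[0,0,0.032,0],[0,0,0.032,0],[0,0,0.032,0],[0,0,0.032,0],[0,0,0,0],[0,0,0,0],[0,0,0,0],[0,0,0,0]],
  ],
)

```text
clock: 7.2
position: [0.1092, -0.5579, 0.8053]
eef_rot: [1.186, -2.231, 0.402]
force: [0.3, -0.3, -0.4]
width: 1.002
```

```bash
python3 -c "
from h import *
show()"
```

```text
t 7.2 q [ 0.139  0.316  1.44   0.711  0.089  1.852 -2.201] pos [ 0.1092 -0.5579  0.8053] lean 37.8 heading -124.4 jaw 145.9 jawz 0.004 F [ 0.3 -0.3 -0.4] w 1.002
```

move_arm(
  steps=[
    [[0.02,0.01,-0.05,0],[0.02,0.01,-0.05,5],[0.02,0.01,-0.05,10],[0.02,0.01,-0.05,10],[0.02,0.01,-0.05,10],[0.02,0.02,-0.05,10],[0.02,0.02,-0.04,10],[0.02,0.02,-0.03,10]],
  ],
)

```text
clock: 8.2
position: [0.1954, -0.4822, 0.562]
eef_rot: [2.004, -1.761, 0.612]
force: [-0.5, 0.1, 0.3]
width: 1.001
```

```bash
python3 -c "
from h import *
show()"
```

```text
t 8.2 q [ 0.468 -0.292  0.247  1.661  0.48   1.316 -2.307] pos [ 0.1954 -0.4822  0.562 ] lean 34.6 heading -83.8 jaw -172.8 jawz 0.012 F [-0.5  0.1  0.3] w 1.001
```

move_arm(
  steps=[
    [[0.04,0,-0.03,0],[0.04,0,-0.03,0],[0.04,0,-0.03,5],[0.04,0.02,-0.03,10],[0.03,0.02,-0.03,10],[0.02,0.02,-0.03,10],[0.02,0.02,-0.02,10],[0.02,0.02,-0.02,10]],
  ],
)

```text
clock: 9.2
position: [0.4433, -0.3837, 0.3437]
eef_rot: [2.772, -0.701, 0.858]
force: [0.4, 0.6, 0.3]
width: 0.998
```

```bash
python3 -c "
from h import *
show()"
```

```text
t 9.2 q [ 0.175 -0.155  0.466  2.043 -0.019  0.64  -1.397] pos [ 0.4433 -0.3837  0.3437] lean 34.6 heading -29.5 jaw -118.6 jawz 0.011 F [0.4 0.6 0.3] w 0.998
```

move_arm(
  steps=[
    [[0.01,0.01,-0.02,10],[0.01,0.01,-0.02,10],[0.01,0.01,-0.02,10],[0.01,0.01,-0.02,0],[0.007,0.01,-0.027,0],[0,0,0,0],[0,0,0,0],[0,0,0,0]],
  ],
  hand=0.058,
  grip_force=70,
)

```text
clock: 10.2
position: [0.4791, -0.3424, 0.2524]
eef_rot: [2.96, -0.2, 0.893]
force: [0.5, 0.1, 0.9]
width: 0.677
```

Run:
```python
from h import *
s,m=show(); t=cam("top"); c=cam("scene")
o=np.zeros((600,800,3),np.uint8)
o[:400,:800]=cv2.resize(crop(c["image"],60,160,100,50,8),(800,400)) if 0 else crop(c["image"],70,165,100,50,8)
o[400:,:400]=crop(t["image"],330,200,100,50,4); 
cv2.imwrite("pics/c2.png",o)
print("TCP px scene",proj(c,s["position"]),"top",proj(t,s["position"]))
```

```text
t 10.2 q [-0.014  0.018  0.789  2.124 -0.633  0.607 -0.479] pos [ 0.4791 -0.3424  0.2524] lean 33.6 heading -8.2 jaw -97.8 jawz 0.004 F [0.5 0.1 0.9] w 0.677
TCP px scene [ 87.12012158 154.49929037] top [401.21977596 243.59707089]
```

View pics/c2.png

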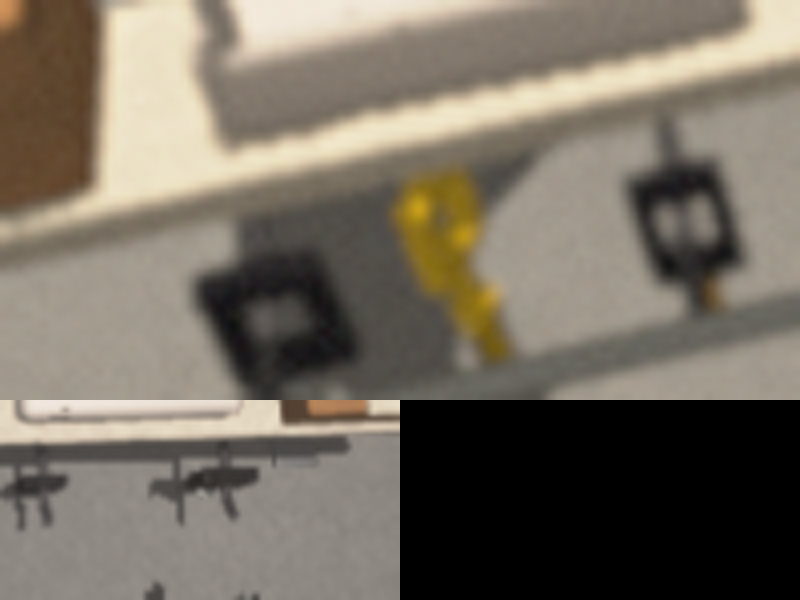

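Run:
```python
from h import *
np.set_printoptions(precision=4,suppress=True)
s,m=show(); t=cam("top"); c=cam("scene")
S=lambda x,y:(70+(x-3.5)/8,165+(y-3.5)/8)
T=lambda x,y:(330+(x-1.5)/4,200+(y-401.5)/4)
for nm,a,b,z in(("long top",(197,283),(318,252),.181),("long bot",(243,385),(355,352),.143),("short top",(627,182),(712,160),.181),("short bot",(662,280),(745,262),.149)):
    A=atz(c,S(*a),z);B=atz(c,S(*b),z);d=B-A;print(nm,A,B,"w",np.linalg.norm(d),"yaw",np.degrees(np.arctan2(-d[0],d[1])))
for nm,a,b,z in(("long",(190,483),(258,473),.18),("short",(5,490),(68,483),.18)):
    A=atz(t,T(*a),z);B=atz(t,T(*b),z);d=A-B;print(nm,A,B,"w",np.linalg.norm(d),"yaw",np.degrees(np.arctan2(-d[0],d[1])))
```

```text
t 10.3 q [-0.014  0.018  0.789  2.125 -0.634  0.607 -0.479] pos [ 0.479  -0.3421  0.252 ] lean 33.6 heading -8.1 jaw -97.8 jawz 0.004 F [-0.6 -0.9  0.5] w 0.678
long top [ 0.5413 -0.3494  0.181 ] [ 0.5394 -0.3179  0.181 ] w 0.03159634596038636 yaw 3.4100726180301923
long bot [ 0.5433 -0.35    0.143 ] [ 0.5401 -0.3197  0.143 ] w 0.030434328872873992 yaw 6.044126043557576
short top [ 0.5379 -0.2364  0.181 ] [ 0.5363 -0.2136  0.181 ] w 0.02284837818801104 yaw 3.8915032583681968
short bot [ 0.5442 -0.2349  0.149 ] [ 0.5442 -0.2122  0.149 ] w 0.022704080526170126 yaw 0.022789701369723605
long [ 0.5375 -0.3097  0.18  ] [ 0.5432 -0.3507  0.18  ] w 0.0413373909457706 yaw 7.885809785391837
short [ 0.5341 -0.1994  0.18  ] [ 0.538 -0.237  0.18 ] w 0.037805944241317065 yaw 5.932123234229287
```

move_arm(
  steps=[
    [[0,0.004,0,5.4],[0,0.004,0,5.3],[0,0,0,0],[0.01,0,-0.015,0],[0.01,0,-0.015,0],[0.01,0,-0.015,0],[0,0,0,0],[0,0,0,0]],
  ],
)

```text
clock: 11.4
position: [0.5087, -0.3336, 0.2064]
eef_rot: [-2.997, -0.076, -0.901]
force: [-0.4, -0.2, -0.5]
width: 0.68
```

Run:
```python
from h import *
s,m=show()
```

```text
t 11.4 q [ 0.087  0.207  0.773  2.096 -0.96   0.728 -0.008] pos [ 0.5087 -0.3336  0.2064] lean 33.5 heading 2.6 jaw -87.1 jawz 0.003 F [-0.4 -0.2 -0.5] w 0.68
```

move_arm(
  steps=[
    [[0.01,0,-0.015,0],[0.01,0,-0.015,0],[0.01,0,-0.015,0],[0.013,0,-0.015,0],[0,0,0,0],[0,0,0,0],[0,0,0,0],[0,0,0,0]],
  ],
)

```text
clock: 12.4
position: [0.5521, -0.3333, 0.1466]
eef_rot: [-2.997, -0.079, -0.902]
force: [-0.2, 0.8, 0.1]
width: 0.678
```

Run:
```python
from h import *
s,m=show(); t=cam("top"); c=cam("scene")
o=np.zeros((600,800,3),np.uint8)
o[:400,:800]=crop(c["image"],70,170,100,50,8)
o[400:,:400]=crop(t["image"],330,200,100,50,4); 
cv2.imwrite("pics/c3.png",o)
```

```text
t 12.4 q [ 0.477  0.312  0.258  2.069 -1.023  0.553  0.027] pos [ 0.5521 -0.3333  0.1466] lean 33.5 heading 2.6 jaw -87.0 jawz 0.004 F [-0.2  0.8  0.1] w 0.678
```

View pics/c3.png

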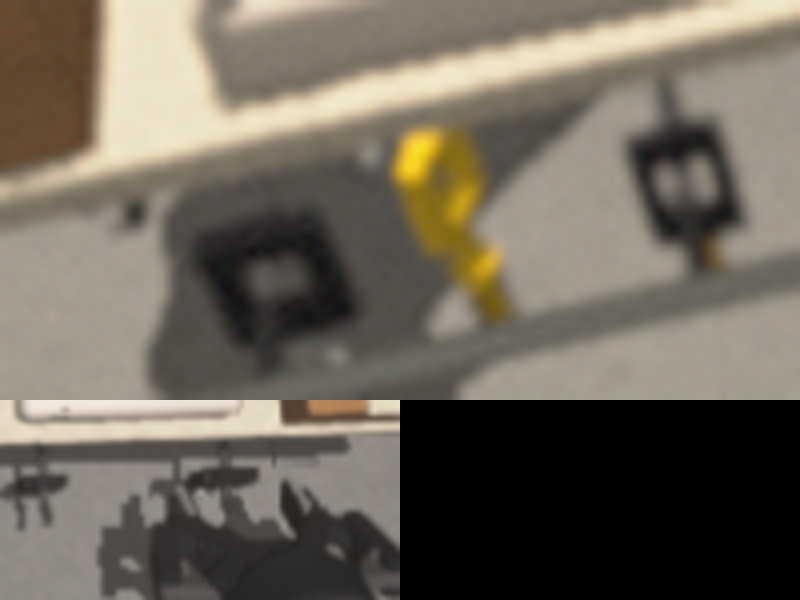

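Run:
```python
from h import *
s,m=show(); t=cam("top"); c=cam("scene")
S=lambda p:((p[0]-70)*8+3.5,(p[1]-170)*8+3.5)
T=lambda p:((p[0]-330)*4+1.5,(p[1]-200)*4+401.5)
for b in(0,.015,.03):
  for sg in(-1,1):
    X=s["position"]-b*m[:,2]+sg*.033*m[:,1]; print(b,sg,X.round(3),np.round(S(proj(c,X))),np.round(T(proj(t,X))))
for z in (.18,.162,.143): 
    for y in(-.351,-.317): print("key",z,y,np.round(S(proj(c,(.541,y,z)))),np.round(T(proj(t,(.541,y,z)))))
```

```text
t 12.5 q [ 0.478  0.313  0.257  2.069 -1.023  0.552  0.027] pos [ 0.5521 -0.3332  0.1463] lean 33.5 heading 2.6 jaw -87.0 jawz 0.004 F [-0.3 -0.3 -0. ] w 0.678
0 -1 [ 0.55  -0.3    0.146] [424. 316.] [160. 467.]
0 1 [ 0.554 -0.366  0.146] [177. 379.] [266. 461.]
0.015 -1 [ 0.542 -0.301  0.159] [409. 263.] [166. 479.]
0.015 1 [ 0.546 -0.367  0.159] [160. 325.] [274. 472.]
0.03 -1 [ 0.534 -0.301  0.171] [393. 209.] [172. 491.]
0.03 1 [ 0.537 -0.367  0.171] [144. 271.] [281. 484.]
key 0.18 -0.351 [192. 246.] [259. 477.]
key 0.18 -0.317 [323. 218.] [202. 477.]
key 0.162 -0.351 [216. 293.] [250. 479.]
key 0.162 -0.317 [344. 265.] [194. 480.]
key 0.143 -0.351 [239. 340.] [241. 482.]
key 0.143 -0.317 [365. 312.] [186. 483.]
```

Run:
```python
from h import *
s,m=show(); t=cam("top"); c=cam("scene")
S=lambda x,y:(70+(x-3.5)/8,170+(y-3.5)/8)
T=lambda x,y:(330+(x-1.5)/4,200+(y-401.5)/4)
for a,b in(((130,210),(290,485)),((370,155),(172,485))):
    X,e=tri(c,S(*a),t,T(*b)); print(X.round(4),round(e,4),"tool",(m.T@(X-s["position"])).round(4))
o=np.zeros((600,800,3),np.uint8)
o[:,:]=crop(t["image"],335,205,80,60,10)
cv2.imwrite("pics/c4.png",o)
```

```text
t 12.6 q [ 0.478  0.313  0.257  2.069 -1.023  0.552  0.027] pos [ 0.5521 -0.3332  0.1461] lean 33.5 heading 2.7 jaw -87.0 jawz 0.003 F [0.3 0.5 0.3] w 0.677
[ 0.5347 -0.3647  0.1915] 0.0023 tool [ 0.0092  0.0307 -0.0482]
[ 0.5354 -0.2983  0.1925] 0.0048 tool [ 0.0133 -0.0355 -0.047 ]
```

View pics/c4.png

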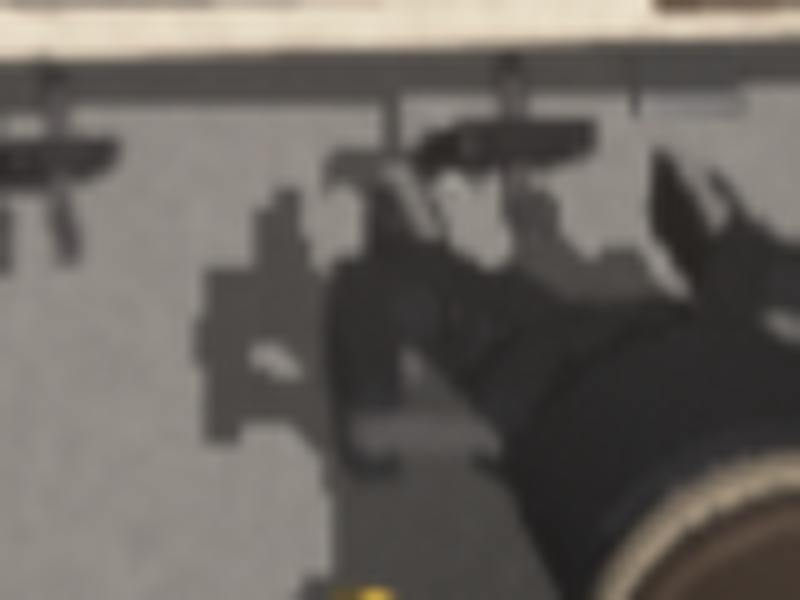

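Run:
```python
from h import *
s,m=show(); t=cam("top")
print("hooktip proj crop2",[ (proj(t,(.514,-.334,.183))-[330,200])*4+[1.5,401.5]])
sh=atz(t,(330+(180-1.5)/4,200+(522-401.5)/4),0); v=(sh-np.array([.514,-.334,.183]))/.183; print("sun per z",v)
C=lambda p:(p-[335,205])*10+4.5
for b in(0,.015,.03,.047):
  for sg in(-1,1):
    X=s["position"]-b*m[:,2]+sg*.033*m[:,1]; q=X+v*X[2]; print(b,sg,"obj",C(proj(t,X)).round(),"shadow",C(proj(t,q)).round())
im=t["image"]; 
c=cam("scene")["image"]
o=np.zeros((600,800,3),np.uint8)
o[:]=np.clip(crop(c,80,180,53,40,16)[:600,:800].astype(float)*2.2,0,255)
cv2.imwrite("pics/c5.png",o)
```

```text
t 12.7 q [ 0.479  0.313  0.257  2.069 -1.023  0.552  0.027] pos [ 0.552  -0.3333  0.146 ] lean 33.5 heading 2.7 jaw -87.1 jawz 0.003 F [ 0.2 -0.   0.4] w 0.681
hooktip proj crop2 [array([233.77758765, 521.85269465])]
sun per z [ 0.0698035  -0.07888145 -1.        ]
0 -1 obj [350. 119.] shadow [263. 134.]
0 1 obj [617. 103.] shadow [501. 120.]
0.015 -1 obj [365. 148.] shadow [269. 161.]
0.015 1 obj [635. 132.] shadow [507. 147.]
0.03 -1 obj [381. 177.] shadow [275. 188.]
0.03 1 obj [654. 161.] shadow [513. 174.]
0.047 -1 obj [399. 212.] shadow [282. 218.]
0.047 1 obj [676. 195.] shadow [520. 204.]
```

View pics/c5.png

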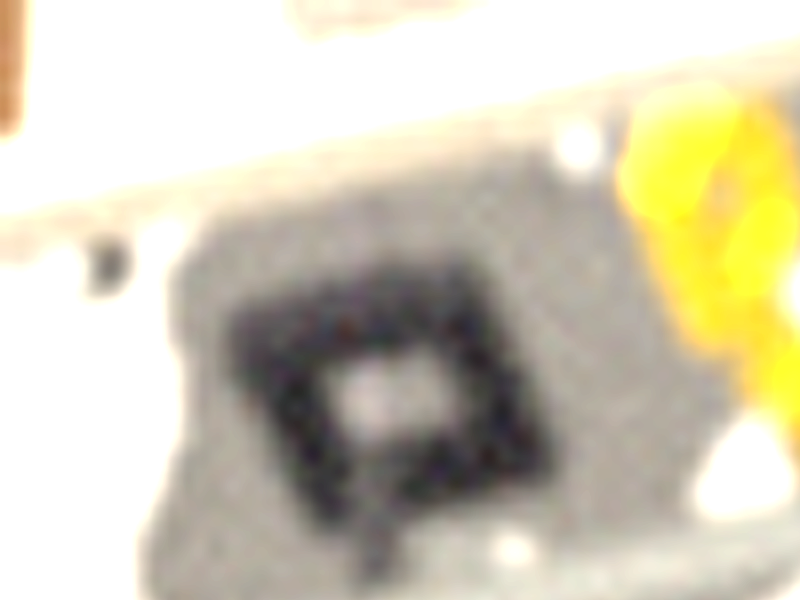

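Run:
```python
from h import *
cv2.imwrite("pics/s_a.png",cam("scene")["image"]);cv2.imwrite("pics/t_a.png",cam("top")["image"])
```

move_arm(
  steps=[
    [[0.002,0,-0.003,0],[0.002,0,-0.003,0],[0.002,0,-0.003,0],[0.0023,0,-0.0035,0],[0,0,0,0],[0,0,0,0],[0,0,0,0],[0,0,0,0]],
  ],
)

```text
clock: 13.9
position: [0.5603, -0.3334, 0.1336]
eef_rot: [-2.997, -0.079, -0.901]
force: [-0.4, -0.9, 0.0]
width: 0.679
```

Run:
```python
from h import *
show()
c=cam("scene")["image"];t=cam("top")["image"]
cv2.imwrite("pics/s_b.png",c);cv2.imwrite("pics/t_b.png",t)
o=np.zeros((600,800,3),np.uint8)
o[:300,:400]=crop(c,80,180,50,38,8)[:300]
o[:300,400:]=crop(cv2.absdiff(c,cv2.imread("pics/s_a.png"))*3,80,180,50,38,8)[:300]
o[300:,:400]=crop(t,350,205,50,38,8)[:300]
o[300:,400:]=crop(cv2.absdiff(t,cv2.imread("pics/t_a.png"))*3,350,205,50,38,8)[:300]
cv2.imwrite("pics/c6.png",o)
```

```text
t 13.9 q [ 0.548  0.338  0.161  2.061 -1.024  0.512  0.028] pos [ 0.5603 -0.3334  0.1336] lean 33.5 heading 2.6 jaw -87.1 jawz 0.003 F [-0.4 -0.9  0. ] w 0.679
```

View pics/c6.png

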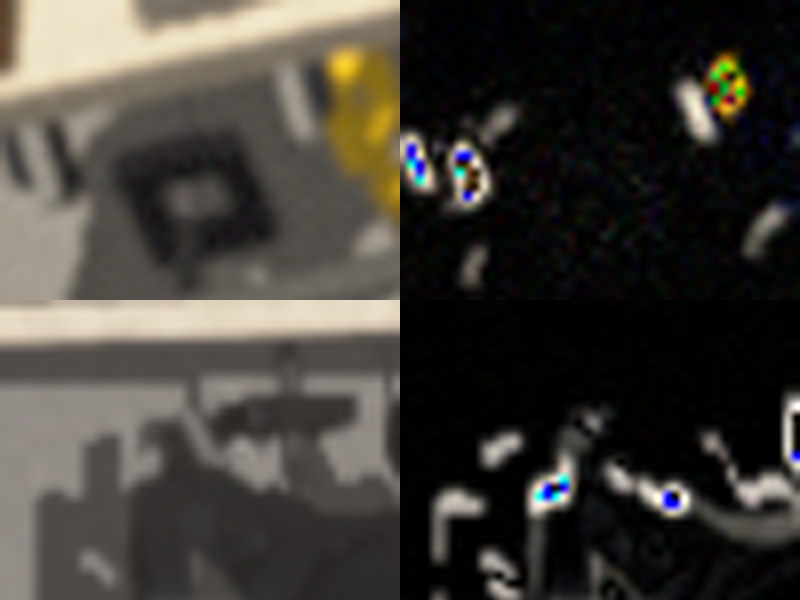

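Run:
```python
from h import *
s,m=show(); t=cam("top"); c=cam("scene")
C=lambda p:(p-[80,180])*8+3.5
D=lambda p:(p-[350,205])*8+[3.5,303.5]
for b in(0,.01,.02,.03,.04):
  for sg in(-1,1):
   print(b,sg,*[ (C(proj(c,X)).round(),D(proj(t,X)).round()) for X in [s["position"]-b*m[:,2]+sg*w*m[:,1]+x*m[:,0] for w,x in((.029,0),(.043,0),(.029,.011),(.029,-.011))]])
```

```text
t 14.0 q [ 0.548  0.339  0.161  2.061 -1.024  0.512  0.028] pos [ 0.5603 -0.3333  0.1336] lean 33.5 heading 2.6 jaw -87.1 jawz 0.003 F [ 0.7  0.2 -0.7] w 0.682
0 -1 (array([343., 293.]), array([162., 372.])) (array([395., 280.]), array([117., 374.])) (array([339., 303.]), array([164., 340.])) (array([347., 283.]), array([160., 403.]))
0 1 (array([127., 348.]), array([348., 361.])) (array([ 75., 362.]), array([392., 358.])) (array([120., 359.]), array([350., 329.])) (array([134., 338.]), array([345., 392.]))
0.01 -1 (array([333., 258.]), array([170., 387.])) (array([385., 245.]), array([125., 389.])) (array([329., 267.]), array([172., 355.])) (array([337., 249.]), array([168., 418.]))
0.01 1 (array([116., 313.]), array([357., 376.])) (array([ 64., 327.]), array([402., 373.])) (array([109., 324.]), array([360., 344.])) (array([123., 303.]), array([354., 407.]))
0.02 -1 (array([322., 223.]), array([178., 402.])) (array([375., 210.]), array([133., 405.])) (array([318., 232.]), array([180., 370.])) (array([327., 214.]), array([176., 434.]))
0.02 1 (array([105., 278.]), array([367., 391.])) (array([ 52., 291.]), array([412., 388.])) (array([ 98., 288.]), array([369., 359.])) (array([112., 268.]), array([364., 422.]))
0.03 -1 (array([312., 187.]), array([187., 417.])) (array([364., 174.]), array([141., 420.])) (array([308., 196.]), array([189., 385.])) (array([316., 179.]), array([185., 449.]))
0.03 1 (array([ 94., 242.]), array([376., 406.])) (array([ 41., 256.]), array([422., 403.])) (array([ 86., 252.]), array([379., 374.])) (array([101., 233.]), array([374., 438.]))
0.04 -1 (array([302., 152.]), array([195., 433.])) (array([354., 139.]), array([149., 436.])) (array([297., 160.]), array([197., 401.])) (array([306., 144.]), array([193., 465.]))
0.04 1 (array([ 83., 206.]), array([386., 422.])) (array([ 30., 220.]), array([432., 419.])) (array([ 75., 215.]), array([389., 389.])) (array([ 90., 198.]), array([383., 454.]))
```

Both views show the real fingertips about 36–40 mm short of the reported TCP along the tool axis: scene tips (89,204) and (117,197), top tips (374,218) and (400,217). I'll go by the pictures and advance 17 mm more before closing.

move_arm(
  steps=[
    [[0.0024,0,-0.0036,0],[0.0024,0,-0.0036,0],[0.0024,0,-0.0036,0],[0.0024,0,-0.0036,0],[0,0,0,0],[0,0,0,0],[0,0,0,0],[0,0,0,0]],
  ],
)

```text
clock: 15.1
position: [0.5699, -0.3334, 0.1192]
eef_rot: [-2.997, -0.078, -0.901]
force: [0.1, 0.6, 0.3]
width: 0.68
```

move_arm(
  steps=[
    [[0,0,0,0],[0,0,0,0],[0,0,0,0],[0,0,0,0],[0,0,0,0],[0,0,0,0],[0,0,0,0],[0,0,0,0]],
  ],
  hand=0.02,
  grip_force=70,
)

```text
clock: 16.1
position: [0.57, -0.3335, 0.1192]
eef_rot: [-2.997, -0.078, -0.901]
force: [-0.3, 0.2, 3.7]
width: 0.378
```

Run:
```python
from h import *
s,m=show()
c=cam("scene")["image"];t=cam("top")["image"]
cv2.imwrite("pics/s_c.png",c)
o=np.zeros((600,800,3),np.uint8)
o[:,:500]=crop(c,75,180,50,60,10)
o[:300,500:]=crop(t,350,205,30,30,10)
o[300:,500:]=crop(t,365,205,30,30,10)
cv2.imwrite("pics/c7.png",o)
```

```text
t 16.1 q [ 0.615  0.37   0.067  2.051 -1.024  0.467  0.031] pos [ 0.57   -0.3335  0.1192] lean 33.5 heading 2.6 jaw -87.1 jawz 0.004 F [-0.3  0.2  3.7] w 0.378
```

View pics/c7.png

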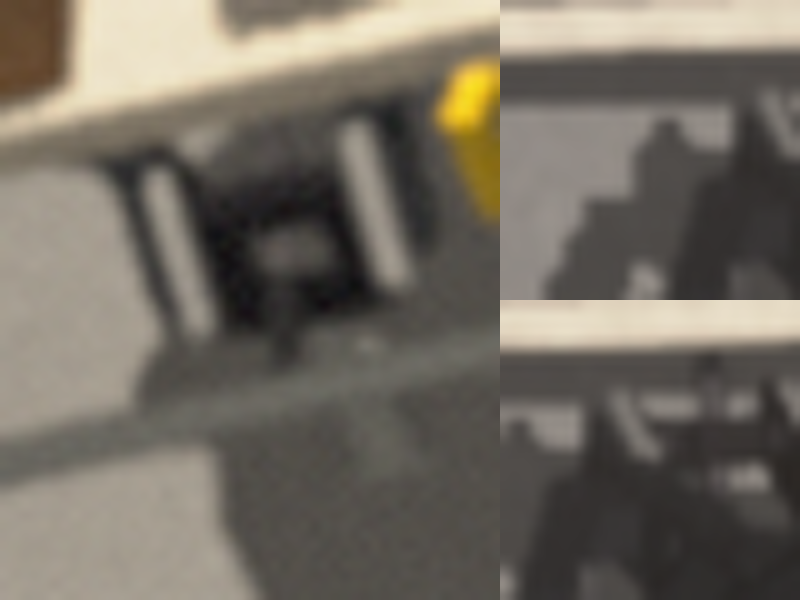

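move_arm(
  steps=[
    [[0,0,0.0045,0],[0,0,0.0045,0],[0,0,0.004,0],[0,0,0,0],[-0.01,0,0,0],[-0.015,0,0,0],[-0.015,-0.001,0,0],[-0.01,0,0,0]],
  ],
)

```text
clock: 17.2
position: [0.5182, -0.3349, 0.132]
eef_rot: [-2.997, -0.076, -0.901]
force: [0.0, -1.0, -0.3]
width: 0.381
```

Run:
```python
from h import *
s,m=show()
```

```text
t 17.2 q [ 0.705  0.299  0.043  2.119 -0.999  0.499  0.069] pos [ 0.5182 -0.3349  0.132 ] lean 33.5 heading 2.6 jaw -87.1 jawz 0.003 F [ 0.  -1.  -0.3] w 0.381
```

move_arm(
  steps=[
    [[-0.01,0,0.03,0],[-0.01,0,0.03,0],[0,0.02,0.03,0],[0,0.05,0.01,0],[0,0.05,0,0],[0,0.05,0,0],[0,0.05,0,0],[0,0.05,0,0]],
  ],
)

```text
clock: 18.2
position: [0.4993, -0.063, 0.2323]
eef_rot: [-2.997, -0.078, -0.902]
force: [0.4, 0.2, 0.0]
width: 0.38
```

Run:
```python
from h import *
s,m=show()
```

```text
t 18.2 q [ 0.389 -0.139 -0.269  2.312 -0.319  0.401 -1.149] pos [ 0.4993 -0.063   0.2323] lean 33.5 heading 2.6 jaw -87.1 jawz 0.004 F [0.4 0.2 0. ] w 0.38
```

move_arm(
  steps=[
    [[0.005,0.045,0,0],[0.005,0.045,0,-1.4],[0.005,0.045,0,-2],[0.005,0.045,0,-2],[0.005,0.045,0,-2],[0.004,0.04,0,-2],[0,0.014,0,0],[0,0,0,0]],
  ],
)

```text
clock: 19.2
position: [0.5192, 0.1627, 0.2256]
eef_rot: [2.99, -0.098, 0.858]
force: [0.3, -0.1, -0.2]
width: 0.381
```

Run:
```python
from h import *
s,m=show()
c=cam("scene");t=cam("top")
cv2.imwrite("pics/s_d.png",c["image"]);cv2.imwrite("pics/t_d.png",t["image"])
o=np.zeros((600,800,3),np.uint8)
o[:,:400]=crop(c["image"],300,115,50,75,8)
o[:,400:]=crop(t["image"],135,195,50,75,8)
cv2.imwrite("pics/c8.png",o)
print(proj(c,(.499,.219,.2)),proj(t,(.499,.219,.2)))
```

```text
t 19.2 q [ 0.505  0.08  -1.166  2.157  0.761  0.657 -2.827] pos [0.5192 0.1627 0.2256] lean 32.0 heading -4.9 jaw -93.9 jawz 0.011 F [ 0.3 -0.1 -0.2] w 0.381
[337.4249485  131.02511165] [152.60331687 237.50594122]
```

View pics/c8.png

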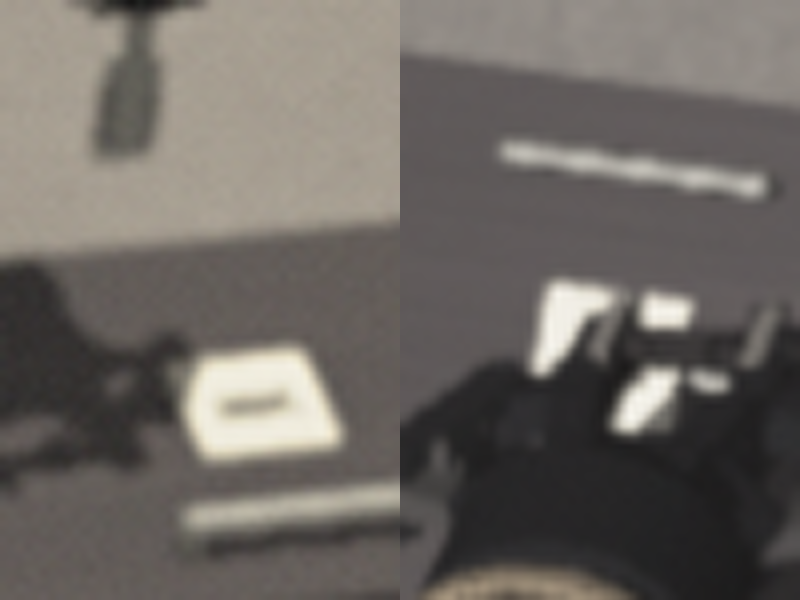

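```bash
cat > kin.py <<'E'
import numpy as np, itertools
from scipy.optimize import least_squares
from scipy.spatial.transform import Rotation as Ro
D=[([1.16679173,.411933,-.01273228,1.59705848,.00559428,1.13428611,-.08219982],[.2057403,-.58957128,.19392648],[-3.09582,-.5248009,.0005924]),
([.361,.146,1.014,.715,-.086,1.852,-1.421],[.1728,-.5482,.7889],[2.298,-1.48,.454]),
([.163,.316,1.11,1.006,.193,1.83,-2.49],[.1734,-.5483,.6332],[1.188,-2.373,.122]),
([.107,.398,1.44,.906,.017,1.852,-2.296],[.1553,-.5488,.6866],[1.192,-2.349,.187]),
([.139,.316,1.44,.711,.089,1.852,-2.201],[.1092,-.5579,.8053],[1.186,-2.231,.402]),
([.468,-.292,.247,1.661,.48,1.316,-2.307],[.1954,-.4822,.562],[2.004,-1.761,.612]),
([.175,-.155,.466,2.043,-.019,.64,-1.397],[.4433,-.3837,.3437],[2.772,-.701,.858]),
([-.014,.018,.789,2.124,-.633,.607,-.479],[.4791,-.3424,.2524],[2.96,-.2,.893]),
([.087,.207,.773,2.096,-.96,.728,-.008],[.5087,-.3336,.2064],[-2.997,-.076,-.901]),
([.477,.312,.258,2.069,-1.023,.553,.027],[.5521,-.3333,.1466],[-2.997,-.079,-.902]),
([.615,.37,.067,2.051,-1.024,.467,.031],[.57,-.3335,.1192],[-2.997,-.078,-.901]),
([.389,-.139,-.269,2.312,-.319,.401,-1.149],[.4993,-.063,.2323],[-2.997,-.078,-.902]),
([.505,.08,-1.166,2.157,.761,.657,-2.827],[.5192,.1627,.2256],[2.99,-.098,.858])]
def fk(q,p,sg):
    l=p[:12]; o=p[12:16]
    s1,s3,s5,s7=sg
    R=Ro.identity();t=np.zeros(3)
    def rot(ax,a):
        nonlocal R; R=R*Ro.from_euler(ax,a)
    def tr(x,y,z):
        nonlocal t; t=t+R.apply([x,y,z])
    tr(0,0,l[0]);rot('z',s1*q[0]+o[0]);tr(l[1],l[2],0);rot('y',q[1]);tr(l[3],l[4],l[5]);rot('z',s3*q[2]+o[1]);rot('y',q[3]);tr(l[6],l[7],l[8]);rot('z',s5*q[4]+o[2]);rot('y',q[5]);tr(l[9],l[10],l[11]);rot('z',s7*q[6]+o[3])
    return t,R
def res(p,sg):
    r=[]
    for q,x,v in D:
        t,R=fk(q,p,sg); r+=list(t-x)+list(.3*(R.inv()*Ro.from_rotvec(v)).as_rotvec())
    return np.array(r)
if __name__=="__main__":
    best=None
    for sg in itertools.product((1,-1),repeat=4):
      for o7 in(0,np.pi/2,np.pi,-np.pi/2):
       for o1 in (0,np.pi):
        p0=np.r_[.3,0,0,0,0,.35,0,0,.35,0,0,.2,o1,0,0,o7]
        s=least_squares(res,p0,args=(sg,),max_nfev=25)
        if best is None or s.cost<best[0]: best=(s.cost,sg,s.x)
    s=least_squares(res,best[2],args=(best[1],)); print(s.cost,best[1],s.x.round(4),abs(s.fun).max())
    np.savez("kin.npz",p=s.x,sg=best[1])
E
time python3 kin.py
```

```text
1.2016905883492527e-06 (-1, -1, -1, -1) [ 2.8370e-01  1.0000e-04  8.7020e+00 -1.0000e-04 -8.7313e+00  5.3370e-01
 -3.0000e-04 -1.8600e-02  4.5240e-01 -0.0000e+00 -5.0000e-04  3.8710e-01
  6.2825e+00  8.0000e-04  0.0000e+00  1.5709e+00] 0.0005977925850044752
real	3m38.882s
user	3m36.383s
sys	0m0.228s
```

```bash
cat > ik.py <<'E'
from kin import *
k=np.load("kin.npz");P=k["p"];SG=k["sg"]
lo=np.array([-2.95,-.29,-1.47,.14,-1.03,.13,-2.86]);hi=np.array([2.95,1.99,1.44,2.54,4.17,1.85,2.86])
def err(q,t,R):
    x,r=fk(q,P,SG); return np.r_[x-t,.3*(R.inv()*r).as_rotvec()]
def ik3(t,R,q3,q0):
    f=lambda v:err(np.r_[v[:2],q3,v[2:]],t,R)
    s=least_squares(f,np.delete(q0,2)); v=s.x
    return np.r_[v[:2],q3,v[2:]],np.abs(s.fun).max()
E
python3 - <<'E'
from ik import *
np.set_printoptions(precision=3,suppress=True)
q0=np.array([.505,.08,-1.166,2.157,.761,.657,-2.827]); R0=Ro.from_rotvec([2.99,-.098,.858])
R=Ro.from_euler('z',-2.2,degrees=True)*R0
for tgt in([.5192,.1627,.2256],[.528,.216,.2256],[.528,.216,.09]):
    print(tgt); q=q0
    for q3 in np.arange(-1.4,1.41,.2):
        q,e=ik3(np.array(tgt),R if tgt[0]>.52 else R0,q3,q); 
        ok=((q>lo)&(q<hi)).all() and e<1e-4
        print(q,"%.0e"%e,"OK" if ok else np.where((q<lo)|(q>hi))[0]+1)
E
```

```text
[0.5192, 0.1627, 0.2256]
[ 0.698  0.151 -1.4    2.153  0.86   0.716 -2.904] 1e-14 [7]
[ 0.536  0.086 -1.2    2.156  0.771  0.662 -2.834] 5e-12 OK
[ 0.349  0.054 -1.     2.162  0.723  0.639 -2.801] 5e-13 OK
[ 0.152  0.034 -0.8    2.169  0.694  0.628 -2.784] 7e-14 OK
[-0.048  0.019 -0.6    2.178  0.675  0.623 -2.775] 1e-14 OK
[-0.25   0.007 -0.4    2.188  0.665  0.62  -2.771] 8e-15 OK
[-0.452 -0.004 -0.2    2.199  0.66   0.62  -2.771] 2e-15 OK
[-0.654 -0.015 -0.     2.21   0.662  0.621 -2.774] 2e-15 OK
[-0.856 -0.027  0.2    2.221  0.67   0.625 -2.78 ] 1e-14 OK
[-1.059 -0.041  0.4    2.231  0.685  0.631 -2.791] 2e-14 OK
[-1.264 -0.06   0.6    2.24   0.71   0.642 -2.807] 4e-14 OK
[-1.474 -0.086  0.8    2.248  0.749  0.661 -2.836] 1e-13 OK
[-1.699 -0.136  1.     2.254  0.818  0.702 -2.889] 2e-12 [7]
[-2.054 -0.366  1.2    2.258  1.048  0.928 -3.083] 6e-09 [2 7]
[-2.112 -0.163  1.4    2.221  0.874  0.756 -2.931] 1e-02 [7]
[0.528, 0.216, 0.2256]
[ 0.451  0.34  -1.4    2.073  1.05   0.972 -3.179] 4e-09 [7]
[ 0.328  0.231 -1.2    2.077  0.942  0.861 -3.101] 3e-14 [7]
[ 0.17   0.169 -1.     2
[... 999 characters left out ...]
 1.333  0.741 -3.563] 4e-15 [7]
[-0.244  0.35  -0.6    2.239  1.285  0.655 -3.542] 1e-15 [7]
[-0.413  0.318 -0.4    2.249  1.239  0.585 -3.517] 2e-15 [7]
[-0.586  0.298 -0.2    2.26   1.194  0.524 -3.489] 1e-15 [7]
[-0.759  0.288 -0.     2.271  1.147  0.467 -3.455] 5e-15 [7]
[-0.931  0.289  0.2    2.281  1.091  0.412 -3.409] 9e-15 [7]
[-1.1    0.301  0.4    2.291  1.017  0.354 -3.343] 5e-14 [7]
[-1.262  0.327  0.6    2.3    0.901  0.292 -3.233] 7e-13 [7]
[-1.416  0.372  0.8    2.308  0.673  0.223 -3.013] 2e-11 [7]
[-1.555  0.448  1.     2.314  0.119  0.167 -2.469] 4e-09 OK
[-1.667  0.575  1.2    2.317 -0.783  0.215 -1.586] 6e-10 OK
[-1.735  0.777  1.4    2.319 -1.268  0.425 -1.133] 9e-11 [5]
```

```bash
cat > sim.py <<'E'
from ik import *
np.set_printoptions(precision=3,suppress=True)
LO=lo+.006;HI=hi-.0 
LO=lo.copy();HI=hi.copy();LO[4]=-1.024
vmax=.7*np.array([2.39,2.39,3.01,3.01,3.14,3.14,3.14])*.125
def jac(q):
    J=np.zeros((6,7));x,r=fk(q,P,SG)
    for i in range(7):
        d=q.copy();d[i]+=1e-5;x2,r2=fk(d,P,SG);J[:3,i]=(x2-x)/1e-5;J[3:,i]=(r2*r.inv()).as_rotvec()/1e-5
    return J,x,r
W=np.array([1,1,1,.3,.3,.3])
def solve(q,t,R,lam=.01,n=15):
    q=q.copy()
    for _ in range(n):
        J,x,r=jac(q);e=np.r_[t-x,(R*r.inv()).as_rotvec()]
        if np.abs(e).max()<1e-5:break
        free=np.ones(7,bool)
        for _ in range(4):
            A=(W[:,None]*J)[:,free];dq=np.zeros(7);dq[free]=A.T@np.linalg.solve(A@A.T+lam**2*np.eye(6),W*e)
            bad=free&(((q+dq>HI)&(dq>0))|((q+dq<LO)&(dq<0)))
            if not bad.any():break
            free&=~bad
        q=np.clip(q+dq,LO,HI)
    return q
def rows(q,steps,lam=.01):
    for dx,dy,dz,tw in steps:
        x,r=fk(q,P,SG); q2=solve(q,x+[dx,dy,dz],Ro.from_euler('z',tw,degrees=True)*r,lam)
        s=max(1,(np.abs(q2-q)/vmax).max()); q=q+(q2-q)/s
    return q
def rep(q):
    x,r=fk(q,P,SG);m=r.as_matrix();z=m[:,2];y=m[:,1]
    print(q,"pos",x,"lean %.1f head %.1f jawz %.3f"%(np.degrees(np.arccos(-z[2])),np.degrees(np.arctan2(z[1],z[0])),y[2]))
E
python3 - <<'E'
from sim import *
# validation
print("A");rep(rows(np.array([.087,.207,.773,2.096,-.96,.728,-.008]),[[.01,0,-.015,0]]*3+[[.013,0,-.015,0]]))
print("exp .477 .312 .258 2.069 -1.023 .553 .027")
print("B");rep(rows(np.array([.389,-.139,-.269,2.312,-.319,.401,-1.149]),[[.005,.045,0,0],[.005,.045,0,-1.4]]+[[.005,.045,0,-2]]*3+[[.004,.04,0,-2],[0,.014,0,0]]))
print("exp .505 .08 -1.166 2.157 .761 .657 -2.827")
q=np.array([.705,.299,.043,2.119,-.999,.499,.069])
print("C");rep(rows(q,[[-.01,0,.03,0]]*2+[[0,.02,.03,0],[0,.05,.01,0]]+[[0,.05,0,0]]*4)); print("exp .389 -.139 -.269 2.312 -.319 .401 -1.149")
q=np.array([.505,.08,-1.166,2.157,.761,.657,-2.827])
print("plan")
for i in range(4):
    q=rows(q,[[.0004,.0025,0,0]]*8); rep(q)
E
```

```text
A
[ 0.476  0.313  0.26   2.069 -1.023  0.553  0.026] pos [ 0.552 -0.333  0.146] lean 33.4 head 2.6 jawz 0.003
exp .477 .312 .258 2.069 -1.023 .553 .027
B
[ 0.524  0.083 -1.189  2.156  0.769  0.663 -2.836] pos [0.519 0.163 0.226] lean 32.1 head -5.2 jawz 0.012
exp .505 .08 -1.166 2.157 .761 .657 -2.827
C
[ 0.398 -0.14  -0.271  2.313 -0.329  0.404 -1.135] pos [ 0.498 -0.065  0.232] lean 33.5 head 2.6 jawz 0.003
exp .389 -.139 -.269 2.312 -.319 .401 -1.149
plan
[ 0.153  0.072 -0.858  2.142  0.746  0.671 -2.86 ] pos [0.522 0.183 0.225] lean 32.0 head -4.9 jawz 0.011
[-0.496  0.048 -0.235  2.146  0.695  0.666 -2.86 ] pos [0.526 0.203 0.225] lean 32.0 head -4.9 jawz 0.011
[-0.964  0.052  0.217  2.142  0.667  0.666 -2.86 ] pos [0.529 0.223 0.226] lean 32.0 head -4.9 jawz 0.011
[-1.16   0.075  0.399  2.122  0.644  0.668 -2.86 ] pos [0.532 0.243 0.226] lean 32.0 head -4.9 jawz 0.011
```

Run:
```python
from h import *
np.set_printoptions(precision=4,suppress=True)
c=cam("scene");t=cam("top");show()
S=lambda x,y:(300+(x-3.5)/8,115+(y-3.5)/8); T=lambda x,y:(135+(x-403.5)/8,195+(y-3.5)/8)
for p in((222,408),(290,401),(256,404.5),(190,375),(203,462),(343,438),(303,347)): print("scene",p,atz(c,S(*p),.09))
print("plate ctr", np.mean([atz(c,S(*p),.09) for p in((186,362),(203,462),(343,438),(303,347))],0))
for p in((502,150),(765,186)): print("handle",atz(t,T(*p),.104))
for p in((400,53),(798,108)): print("edge",atz(t,T(*p),.09))
# key blade: scene tip corners; shank
for p in((93,155),(150,155),(122,156),(140,15)): print("key ray", S(*p))
s=state();m=Ro.from_rotvec(s["eef_rot"]).as_matrix()
hd=m[:,2].copy();hd[2]=0;hd/=np.linalg.norm(hd)
k0=s["position"]+hd*-.029+np.array([0,0,.186-.132]); 
print("pred key origin",k0)
C=lambda p:(p-[300,115])*8+3.5
for d in(.03,.049,.054,.084): print(d,C(proj(c,k0-[0,0,d])), (proj(t,k0-[0,0,d])-[135,195])*8+[403.5,3.5])
```

```text
t 19.4 q [ 0.507  0.078 -1.164  2.157  0.76   0.657 -2.827] pos [0.5195 0.1605 0.2258] lean 32.1 heading -5.2 jaw -94.1 jawz 0.012 F [ 0.6 -0.8 -0.1] w 0.382
scene (222, 408) [0.4965 0.209  0.09  ]
scene (290, 401) [0.5   0.232 0.09 ]
scene (256, 404.5) [0.4982 0.2205 0.09  ]
scene (190, 375) [0.4782 0.2059 0.09  ]
scene (203, 462) [0.5187 0.192  0.09  ]
scene (343, 438) [0.5217 0.2406 0.09  ]
scene (303, 347) [0.4762 0.2485 0.09  ]
plate ctr [0.4971 0.2221 0.09  ]
handle [0.5659 0.254  0.104 ]
handle [0.5539 0.17   0.104 ]
edge [0.599 0.291 0.09 ]
edge [0.5804 0.1619 0.09  ]
key ray (311.1875, 133.9375)
key ray (318.3125, 133.9375)
key ray (314.8125, 134.0625)
key ray (317.0625, 116.4375)
pred key origin [0.4906 0.1632 0.2798]
0.03 [139.2228   5.9098] [707.1698 362.9126]
0.049 [132.2781  61.4787] [718.2899 366.3176]
0.054 [130.4803  75.8158] [721.1526 367.1941]
0.084 [119.948  159.4217] [737.798  372.2901]
```

```bash
cat > fast.py <<'E'
import numpy as np
from scipy.spatial.transform import Rotation as Ro
k=np.load("kin.npz");P=k["p"]
lo=np.array([-2.95,-.29,-1.47,.14,-1.024,.13,-2.86]);hi=np.array([2.95,1.99,1.44,2.54,4.17,1.85,2.86])
vmax=.7*np.array([2.39,2.39,3.01,3.01,3.14,3.14,3.14])*.125
OFF=[P[12],0,P[13],0,P[14],0,P[15]];SGN=[-1,1,-1,1,-1,1,-1]
TR=[(P[1],P[2],0),(P[3],P[4],P[5]),(0,0,0),(P[6],P[7],P[8]),(0,0,0),(P[9],P[10],P[11]),(0,0,0)]
TR=[np.array(a) for a in TR]
def fkj(q):
    R=np.eye(3);t=np.array([0,0,P[0]]);ax=[];o=[]
    for i in range(7):
        a=SGN[i]*q[i]+OFF[i];c,s=np.cos(a),np.sin(a)
        o.append(t)
        if i%2==0: ax.append(SGN[i]*R[:,2]);R=R@np.array([[c,-s,0],[s,c,0],[0,0,1]])
        else: ax.append(R[:,1]);R=R@np.array([[c,0,s],[0,1,0],[-s,0,c]])
        t=t+R@TR[i]
    J=np.zeros((6,7))
    for i in range(7): J[:3,i]=np.cross(ax[i],t-o[i]);J[3:,i]=ax[i]
    return t,R,J
def logv(E):
    v=np.array([E[2,1]-E[1,2],E[0,2]-E[2,0],E[1,0]-E[0,1]])/2;s=np.linalg.norm(v)
    return v if s<1e-9 else v*np.arctan2(s,(np.trace(E)-1)/2)/s
W=np.array([1,1,1,.3,.3,.3])
def solve(q,t,R,lam=.01,n=15):
    q=q.copy()
    for _ in range(n):
        x,r,J=fkj(q);e=np.r_[t-x,logv(R@r.T)]
        if np.abs(e).max()<1e-5:break
        free=np.ones(7,bool)
        for _ in range(4):
            A=(W[:,None]*J)[:,free];dq=np.zeros(7);dq[free]=A.T@np.linalg.solve(A@A.T+lam**2*np.eye(6),W*e)
            bad=free&(((q+dq>hi)&(dq>0))|((q+dq<lo)&(dq<0)))
            if not bad.any():break
            free&=~bad
        q=np.clip(q+dq,lo,hi)
    return q
def Rz(d):
    a=np.radians(d);c,s=np.cos(a),np.sin(a);return np.array([[c,-s,0],[s,c,0],[0,0,1]])
def row(q,s):
    x,r,_=fkj(q);q2=solve(q,x+np.array(s[:3]),Rz(s[3])@r)
    k=max(1,(np.abs(q2-q)/vmax).max());return q+(q2-q)/k
R0=Ro.from_rotvec([-2.997,-.078,-.901]).as_matrix()
def key(q):
    x,r,_=fkj(q);M=r@R0.T   # key frame rotation rel. to hanging
    return x+M@np.array([-.029,-.0005,.054]),M
def info(q):
    o,M=key(q);z=M[:,2];x,r,_=fkj(q)
    return f"q {np.round(q,2)} tcp {np.round(x,4)} tip {np.round(o-.084*z,4)} tiltxy {np.degrees(z[:2]).round(1)} head {np.degrees(np.arctan2(r[1,2],r[0,2])):.1f}"
def goto(q,p,head,vx=.03,va=9,zc=None):
    """rows until TCP p/heading reached; returns q, rows"""
    out=[]
    x,r,_=fkj(q);h=np.degrees(np.arctan2(r[1,2],r[0,2]))
    n=int(np.ceil(max(np.linalg.norm(p-x)/vx,abs(head-h)/va,1)))
    s=np.r_[(p-x)/n,(head-h)/n]
    for _ in range(n): q=row(q,s);out.append(s)
    return q,out
E
cat > search.py <<'E'
from fast import *
import time
q0=np.array([.507,.078,-1.164,2.157,.76,.657,-2.827])
rng=np.random.default_rng(0);best=[];T=time.time()
HF=-8.5;h=np.radians(HF);F=np.array([.498,.2205,0])+.029*np.array([np.cos(h),np.sin(h),0])
while time.time()-T<240:
    via=[(np.array([rng.uniform(.35,.65),rng.uniform(-.2,.4),rng.uniform(.2,.5)]),rng.uniform(-50,50)) for _ in range(rng.integers(1,3))]
    q=q0;n=0
    for p,a in via+[(F+[0,0,.2],HF)]*2:
        q,o=goto(q,p,a);n+=len(o)
    if np.abs(fkj(q)[0]-F-[0,0,.2]).max()>.01: continue
    qa=q
    for z in(.15,.12,.09):
        q,o=goto(q,F+[0,0,z],HF,vx=.008);n+=len(o)
    o,M=key(q);tip=o-.084*M[:,2]
    c=np.linalg.norm(tip-[.498,.2205,.06])*1000+np.degrees(np.linalg.norm(M[:2,2]))+.3*abs(np.degrees(np.arctan2(M[1,0],M[0,0]))+11.1)+n*.02
    best.append((c,n,via,q,qa));best.sort(key=lambda b:b[0]);best=best[:4]
for c,n,via,q,qa in best: print(round(c,2),n,via);print("  above",info(qa));print("  final",info(q))
E
timeout 400 python3 search.py
```

```text
3.33 32 [(array([0.60225144, 0.34276527, 0.35757528]), -10.9070009316397)]
  above q [-1.66  0.12  0.99  2.2   0.6   0.57 -2.86] tcp [0.5267 0.2162 0.2   ] tip [0.4973 0.2208 0.1707] tiltxy [1.4 0.3] head -8.5
  final q [-1.49  0.41  0.89  2.31  0.48  0.21 -2.86] tcp [0.5267 0.2162 0.09  ] tip [0.4973 0.2208 0.0607] tiltxy [1.4 0.3] head -8.5
3.36 27 [(array([0.57192367, 0.30442323, 0.30619311]), -8.816626600673402)]
  above q [-1.65  0.11  0.97  2.2   0.61  0.58 -2.86] tcp [0.5267 0.2162 0.2   ] tip [0.4973 0.2207 0.1707] tiltxy [1.5 0.3] head -8.5
  final q [-1.49  0.41  0.89  2.31  0.49  0.21 -2.86] tcp [0.5267 0.2162 0.09  ] tip [0.4973 0.2207 0.0607] tiltxy [1.5 0.3] head -8.5
3.4 38 [(array([0.39465565, 0.2114986 , 0.35197361]), -4.9265609573193245), (array([0.6092259 , 0.33970187, 0.2643119 ]), -3.218285042207505)]
  above q [-1.66  0.12  0.99  2.2   0.61  0.57 -2.86] tcp [0.5267 0.2162 0.2   ] tip [0.4973 0.2207 0.1707] tiltxy [1.4 0.4] head -8.5
  final q [-1.49  0.41  0.9   2.31  0.49  0.21 -2.86] tcp [0.5267 0.2162 0.09  ] tip [0.4973 0.2207 0.0607] tiltxy [1.4 0.4] head -8.5
3.4 37 [(array([0.63806783, 0.12694898, 0.4944991 ]), -38.9842020302863)]
  above q [-1.67  0.12  0.99  2.2   0.6   0.57 -2.86] tcp [0.5267 0.2162 0.2   ] tip [0.4973 0.2208 0.1707] tiltxy [1.4 0.3] head -8.5
  final q [-1.49  0.41  0.89  2.31  0.49  0.21 -2.86] tcp [0.5267 0.2162 0.09  ] tip [0.4973 0.2208 0.0607] tiltxy [1.4 0.3] head -8.5
```

move_arm(
  steps=[
    [[0.01,0.023,0.016,-0.7],[0.01,0.023,0.016,-0.7],[0.01,0.023,0.016,-0.7],[0.01,0.023,0.016,-0.7],[0.01,0.023,0.016,-0.7],[0.01,0.023,0.016,-0.7],[0.01,0.023,0.016,-0.7],[0.01,0.023,0.016,-0.7]],
  ],
)

```text
clock: 20.4
position: [0.5968, 0.337, 0.3487]
eef_rot: [2.957, -0.241, 0.848]
force: [0.7, -0.2, -0.5]
width: 0.384
```

```bash
cat > plan.py <<'E'
from h import state
from fast import *
q=state()["q"];print(info(q))
HF=-8.5;h=np.radians(HF);F=np.array([.498,.2205,0])+.029*np.array([np.cos(h),np.sin(h),0])
x,r,_=fkj(q)
for j in range(3):
    q,o=goto(q,F+[0,0,.2],HF,vx=.022); print(len(o),o[0].round(4),info(q))
for z in(.15,.12,.09): q,o=goto(q,F+[0,0,z],HF,vx=.008);print(len(o),o[0].round(4),info(q))
E
python3 plan.py
```

```text
q [-0.65  0.22 -0.23  1.64  0.62  1.07 -2.85] tcp [0.5969 0.337  0.3488] tip [0.5677 0.3427 0.3196] tiltxy [1.4 0.2] head -10.5
10 [-0.007  -0.0121 -0.0149  0.1985] q [-1.66  0.12  0.99  2.2   0.6   0.57 -2.86] tcp [0.5267 0.2162 0.2   ] tip [0.4973 0.2209 0.1707] tiltxy [1.4 0.2] head -8.5
1 [-0.     -0.     -0.     -0.0015] q [-1.66  0.12  0.99  2.2   0.6   0.57 -2.86] tcp [0.5267 0.2162 0.2   ] tip [0.4973 0.2209 0.1707] tiltxy [1.4 0.2] head -8.5
1 [-0. -0.  0.  0.] q [-1.66  0.12  0.99  2.2   0.6   0.57 -2.86] tcp [0.5267 0.2162 0.2   ] tip [0.4973 0.2209 0.1707] tiltxy [1.4 0.2] head -8.5
7 [-0.     -0.     -0.0071  0.    ] q [-1.58  0.25  0.95  2.26  0.54  0.4  -2.85] tcp [0.5267 0.2162 0.15  ] tip [0.4973 0.2209 0.1207] tiltxy [1.4 0.2] head -8.5
4 [ 0.      0.     -0.0075 -0.0001] q [-1.53  0.33  0.92  2.28  0.51  0.31 -2.85] tcp [0.5267 0.2162 0.12  ] tip [0.4973 0.2209 0.0907] tiltxy [1.4 0.2] head -8.5
4 [-0.      0.     -0.0075 -0.    ] q [-1.49  0.41  0.89  2.31  0.49  0.21 -2.86] tcp [0.5267 0.2162 0.09  ] tip [0.4973 0.2209 0.0607] tiltxy [1.4 0.2] head -8.5
```

move_arm(
  steps=[
    [[-0.007,-0.012,-0.015,0.2],[-0.007,-0.012,-0.015,0.2],[-0.007,-0.012,-0.015,0.2],[-0.007,-0.012,-0.015,0.2],[-0.007,-0.012,-0.015,0.2],[-0.007,-0.012,-0.015,0.2],[-0.007,-0.012,-0.015,0.2],[-0.007,-0.012,-0.015,0.2]],
  ],
)

```text
clock: 21.4
position: [0.5403, 0.2398, 0.2275]
eef_rot: [2.968, -0.201, 0.851]
force: [-0.3, 0.8, -0.5]
width: 0.382
```

```bash
python3 plan.py | cut -c1-220
```

```text
q [-1.46  0.11  0.74  2.11  0.59  0.67 -2.86] tcp [0.5405 0.2399 0.2276] tip [0.5111 0.2448 0.1984] tiltxy [1.5 0.1] head -8.8
2 [-0.0069 -0.0118 -0.0138  0.1446] q [-1.66  0.12  0.99  2.2   0.6   0.57 -2.86] tcp [0.5267 0.2162 0.2   ] tip [0.4973 0.221  0.1707] tiltxy [1.5 0.1] head -8.5
1 [-0.     -0.      0.      0.0001] q [-1.66  0.12  0.99  2.2   0.6   0.57 -2.86] tcp [0.5267 0.2162 0.2   ] tip [0.4973 0.221  0.1707] tiltxy [1.5 0.1] head -8.5
1 [-0.     -0.      0.      0.0001] q [-1.66  0.12  0.99  2.2   0.6   0.57 -2.86] tcp [0.5267 0.2162 0.2   ] tip [0.4973 0.221  0.1707] tiltxy [1.5 0.1] head -8.5
7 [-0.     -0.     -0.0071  0.    ] q [-1.58  0.25  0.95  2.26  0.54  0.4  -2.85] tcp [0.5267 0.2162 0.15  ] tip [0.4973 0.221  0.1207] tiltxy [1.5 0.1] head -8.5
4 [ 0.      0.     -0.0075 -0.0001] q [-1.53  0.33  0.92  2.28  0.51  0.31 -2.85] tcp [0.5267 0.2162 0.12  ] tip [0.4973 0.221  0.0907] tiltxy [1.5 0.1] head -8.5
4 [-0.      0.     -0.0075 -0.    ] q [-1.49  0.41  0.89  2.31  0.48  0.21 -2.86] tcp [0.5267 0.2162 0.09  ] tip [0.4973 0.221  0.0607] tiltxy [1.5 0.1] head -8.5
```

move_arm(
  steps=[
    [[-0.0065,-0.012,-0.014,0.15],[-0.0065,-0.012,-0.014,0.15],[0,0,-0.009,0],[0,0,-0.009,0],[0,0,-0.009,0],[0,0,-0.009,0],[0,0,-0.009,0],[0,0,0,0]],
  ],
)

```text
clock: 22.4
position: [0.5273, 0.2167, 0.1542]
eef_rot: [2.967, -0.19, 0.851]
force: [-0.3, -0.4, 0.4]
width: 0.386
```

Run:
```python
from h import *
import fast
s,m=show(); print(fast.info(s["q"]))
c=cam("scene");t=cam("top")
o=np.zeros((600,800,3),np.uint8)
o[:,:400]=crop(c["image"],315,125,40,60,10)
o[:,400:]=crop(t["image"],140,215,40,60,10)
cv2.imwrite("pics/c9.png",o)
k,M=fast.key(s["q"]); z=M[:,2]
C=lambda p:(p-[315,125])*10+4.5
for d in(.049,.084): 
  for w in(-.009,.009): print(d,w,C(proj(c,k-d*z+w*M[:,1])).round())
print("slot",C(proj(c,(.498,.2205,.09))).round(), "slot under tip", C(proj(c,np.r_[(k-.084*z)[:2],.09])))
```

```text
t 22.4 q [-1.585  0.24   0.952  2.248  0.54   0.418 -2.843] pos [0.5273 0.2167 0.1542] lean 32.1 heading -8.7 jaw -97.6 jawz 0.013 F [-0.3 -0.4  0.4] w 0.386
q [-1.59  0.24  0.95  2.25  0.54  0.42 -2.84] tcp [0.5275 0.2169 0.1542] tip [0.4981 0.2215 0.1249] tiltxy [1.5 0.3] head -8.7
0.049 -0.009 [180. 197.]
0.049 0.009 [250. 193.]
0.084 -0.009 [158. 304.]
0.084 0.009 [226. 300.]
slot [170. 405.] slot under tip [173.45166814 404.73594105]
```

View pics/c9.png

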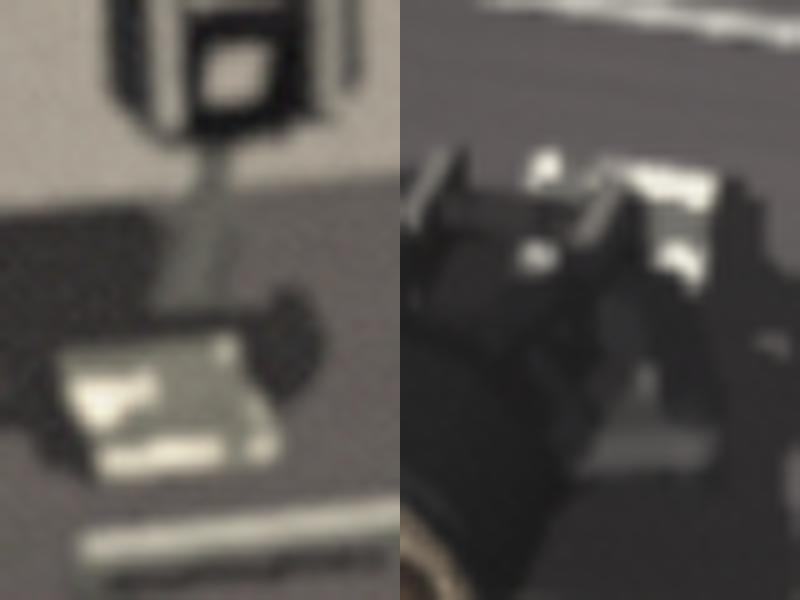

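move_arm(
  steps=[
    [[0,0,-0.006,0],[0,0,-0.006,0],[0,0,-0.006,0],[0,0,-0.006,0],[0,0,-0.006,0],[0,0,-0.004,0],[0,0,-0.004,0],[0,0,-0.003,0]],
  ],
)

```text
clock: 23.5
position: [0.5274, 0.2173, 0.1137]
eef_rot: [2.969, -0.19, 0.852]
force: [-0.4, -0.6, -0.5]
width: 0.377
```

Run:
```python
from h import *
import fast
s,m=show(); print(fast.info(s["q"]))
```

```text
t 23.5 q [-1.523  0.347  0.915  2.284  0.496  0.285 -2.844] pos [0.5274 0.2173 0.1137] lean 32.1 heading -8.5 jaw -97.5 jawz 0.011 F [-0.4 -0.6 -0.5] w 0.377
q [-1.52  0.35  0.92  2.28  0.5   0.29 -2.84] tcp [0.5276 0.2176 0.1136] tip [0.4983 0.2222 0.0843] tiltxy [1.4 0.2] head -8.5
```

move_arm(
  steps=[
    [[0,-0.0005,-0.002,0],[0,-0.0005,-0.002,0],[0,0,-0.002,0],[0,0,-0.002,0],[0,0,-0.002,0],[0,0,-0.002,0],[0,0,-0.002,0],[0,0,-0.001,0]],
  ],
)

```text
clock: 24.5
position: [0.5274, 0.2163, 0.0988]
eef_rot: [2.969, -0.19, 0.852]
force: [0.6, -0.0, 0.5]
width: 0.383
```

Run:
```python
from h import *
import fast
s,m=show(); print(fast.info(s["q"]))
```

```text
t 24.5 q [-1.503  0.386  0.903  2.297  0.481  0.237 -2.844] pos [0.5274 0.2163 0.0988] lean 32.1 heading -8.5 jaw -97.5 jawz 0.011 F [ 0.6 -0.   0.5] w 0.383
q [-1.5   0.39  0.9   2.3   0.48  0.24 -2.84] tcp [0.5276 0.2165 0.0987] tip [0.4982 0.2212 0.0694] tiltxy [1.5 0.2] head -8.5
```

move_arm(
  steps=[
    [[0,0,-0.0015,0],[0,0,-0.0015,0],[0,0,-0.0015,0],[0,0,-0.0015,0],[0,0,-0.001,0],[0,0,-0.001,0],[0,0,0,0],[0,0,0,0]],
  ],
)

```text
clock: 25.5
position: [0.5275, 0.2163, 0.0909]
eef_rot: [2.969, -0.19, 0.852]
force: [0.0, -0.3, -0.3]
width: 0.378
```

move_arm(
  steps=[
    [[0,0,-0.0005,0],[0,0,-0.0005,0],[0,0,-0.0005,0],[0,0,0,0],[0,0,0,0],[0,0,0,0],[0,0,0,0],[0,0,0,0]],
  ],
)

```text
clock: 26.5
position: [0.5277, 0.2163, 0.0898]
eef_rot: [2.969, -0.191, 0.853]
force: [-5.2, -1.4, 10.4]
width: 0.38
```

move_arm(
  steps=[
    [[0,0,0,0],[0,0,0,0],[0,0,0,0],[0,0,0,0],[0,0,0,0],[0,0,0,0],[0,0,0,0],[0,0,0,0]],
  ],
  hand=0.07,
)

```text
clock: 27.5
position: [0.5274, 0.2163, 0.0894]
eef_rot: [2.969, -0.19, 0.852]
force: [-0.2, -0.7, 0.0]
width: 0.815
```

Run:
```python
from h import *
s,m=show()
c=cam("scene");t=cam("top")
o=np.zeros((600,800,3),np.uint8)
o[:,:400]=crop(c["image"],315,125,40,60,10)
o[:,400:]=crop(t["image"],140,215,40,60,10)
cv2.imwrite("pics/c10.png",o)
k=np.array([.498,.2205,.144])
C=lambda p:(p-[315,125])*10+4.5
y=np.array([np.sin(np.radians(8.2)),np.cos(np.radians(8.2)),0])
for d in(-.008,.03,.054): 
  for w in(-.017,.017): print(d,w,C(proj(c,k-[0,0,d]+w*y)).round())
```

```text
t 27.5 q [-1.491  0.412  0.895  2.304  0.47   0.207 -2.844] pos [0.5274 0.2163 0.0894] lean 32.1 heading -8.5 jaw -97.5 jawz 0.011 F [-0.2 -0.7  0. ] w 0.815
-0.008 -0.017 [139. 225.]
-0.008 0.017 [269. 212.]
0.03 -0.017 [119. 342.]
0.03 0.017 [246. 329.]
0.054 -0.017 [108. 412.]
0.054 0.017 [231. 399.]
```

View pics/c10.png

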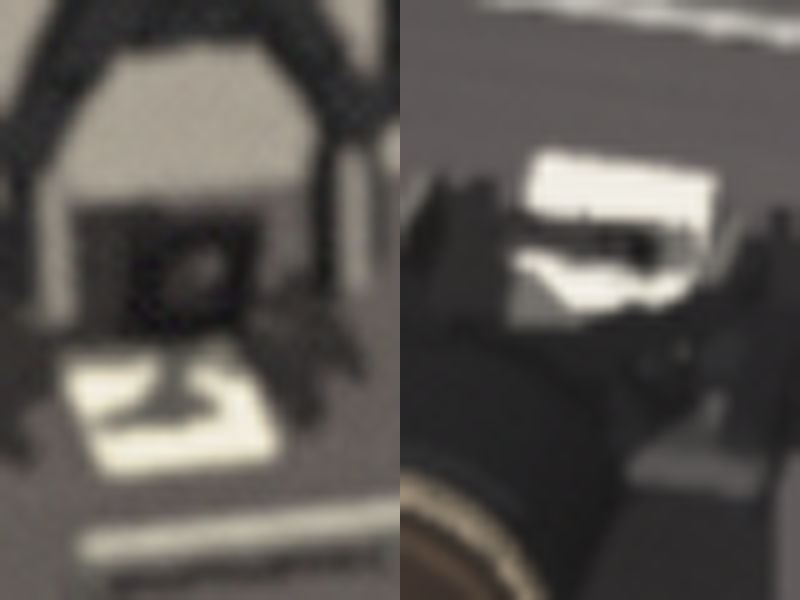

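move_arm(
  steps=[
    [[-0.0053,0.0008,0.0085,0],[-0.0053,0.0008,0.0085,0],[-0.0053,0.0008,0.0085,0],[-0.0053,0.0008,0.0085,0],[-0.008,0.001,0.013,0],[-0.008,0.001,0.013,0],[-0.008,0.001,0.013,0],[-0.008,0.001,0.013,0]],
  ],
)

```text
clock: 28.6
position: [0.4736, 0.2233, 0.1756]
eef_rot: [2.97, -0.191, 0.85]
force: [-0.1, -0.1, 1.3]
width: 0.817
```

move_arm(
  steps=[
    [[-0.01,0,0.02,0],[-0.01,0,0.02,0],[-0.01,0,0.02,0],[-0.01,0,0.02,0],[0,0,0.02,0],[0,0,0.02,0],[0,0,0,0],[0,0,0,0]],
  ],
)

```text
clock: 29.6
position: [0.4833, 0.26, 0.2536]
eef_rot: [2.945, -0.191, 0.791]
force: [-0.2, -0.5, -0.3]
width: 0.818
```

Run:
```python
from h import *
s,m=show()
c=cam("scene");t=cam("top")
o=np.zeros((600,800,3),np.uint8)
o[:300,:400]=crop(c["image"],315,130,40,30,10)
o[300:,:400]=crop(c["image"],75,175,100,75,4)
o[:300,400:]=crop(t["image"],140,215,40,30,10)
o[300:,400:]=cv2.resize(t["image"],(400,300))
cv2.imwrite("pics/c11.png",o)
a=cv2.imread("pics/scene0.png")
for nm,(x,y,w,h) in dict(tape=(225,165,40,32),stapler=(258,268,40,68),short=(146,178,20,25),yellow=(116,182,20,26)).items():
    print(nm,"max diff vs start",cv2.absdiff(a,c["image"])[y:y+h,x:x+w].max())
```

```text
t 29.6 q [-2.258  0.059  1.441  2.099  0.548  0.836 -2.858] pos [0.4833 0.26   0.2536] lean 30.4 heading -13.1 jaw -98.2 jawz 0.05 F [-0.2 -0.5 -0.3] w 0.818
tape max diff vs start 8
stapler max diff vs start 13
short max diff vs start 9
yellow max diff vs start 13
```

Run:
```python
from h import *
c=cam("scene");g=crop(c["image"],315,125,40,60,10).max(2)
t=cam("top");gt=t["image"].max(2)
print("scene 40x60 patch, every 2nd px (bright max channel):")
print(c["image"].max(2)[140:174,320:352:1][::2].tolist().__str__().replace("], ","],\n"))
```

```text
scene 40x60 patch, every 2nd px (bright max channel):
[[109, 123, 136, 139, 142, 152, 159, 164, 163, 166, 162, 166, 164, 168, 163, 162, 164, 164, 164, 161, 166, 165, 164, 162, 162, 162, 165, 163, 161, 162, 159, 162],
[81, 83, 80, 83, 88, 95, 113, 136, 152, 162, 162, 161, 161, 157, 157, 159, 158, 156, 154, 149, 147, 145, 149, 147, 147, 146, 145, 144, 136, 133, 125, 120],
[75, 74, 73, 76, 72, 70, 71, 79, 94, 107, 110, 108, 103, 98, 94, 88, 90, 86, 79, 77, 71, 72, 79, 87, 90, 85, 85, 84, 76, 66, 54, 53],
[54, 55, 54, 56, 55, 50, 50, 52, 47, 49, 44, 39, 44, 47, 43, 39, 41, 42, 42, 42, 45, 47, 47, 52, 50, 53, 54, 56, 53, 51, 51, 50],
[53, 51, 48, 53, 51, 52, 53, 44, 39, 39, 40, 38, 34, 36, 40, 30, 34, 27, 29, 31, 35, 41, 48, 48, 54, 64, 71, 75, 73, 63, 55, 48],
[48, 51, 54, 51, 52, 53, 50, 43, 31, 27, 26, 26, 33, 34, 37, 36, 35, 27, 29, 23, 32, 36, 52, 49, 53, 53, 52, 51, 53, 58, 52, 53],
[51, 54, 51, 54, 53, 52, 52, 41, 28, 31, 34, 44, 57, 59, 60, 57, 46, 33, 22, 25, 40, 53, 57, 55, 53, 57, 50, 51, 51, 51, 50, 48],
[54, 50, 50, 52, 51, 49, 52, 42, 29, 27, 44, 63, 74, 79, 76, 69, 53, 33, 
[... 669 characters left out ...]
 109, 94, 92, 107, 131, 161, 201, 229, 237, 232, 179, 122, 92, 96, 91, 95, 97, 94, 96, 96, 93, 95],
[91, 99, 132, 178, 193, 171, 143, 132, 115, 104, 98, 98, 98, 112, 133, 146, 174, 216, 234, 237, 225, 169, 114, 95, 95, 94, 95, 96, 97, 95, 96, 97],
[94, 94, 103, 136, 177, 201, 214, 214, 214, 213, 211, 212, 212, 221, 231, 235, 235, 236, 237, 238, 237, 222, 164, 112, 94, 96, 98, 96, 98, 96, 100, 99],
[98, 93, 97, 108, 161, 216, 234, 236, 235, 234, 233, 233, 231, 228, 225, 222, 219, 215, 209, 203, 200, 187, 146, 108, 94, 97, 99, 98, 96, 100, 97, 101],
[99, 98, 97, 96, 112, 138, 154, 160, 156, 149, 141, 132, 127, 121, 122, 115, 113, 111, 107, 103, 98, 100, 97, 97, 97, 99, 96, 99, 95, 99, 96, 97]]
```

```bash
python3 -c "
from rig import *
print(job_done())"
```

```text
the job is handed in; nothing more can be done
None
```

The long key is standing blade-down in the slot with its collar on the lock plate, released, and the arm is clear of it. I handed the job in at about 29.7 s on the robot's clock; no verdict is reported.

**How it went**
- **Lean:** the moves can't tilt the tool, so I drove the arm up against its reach limit until it leaned about 33.5°, with the jaws level.
- **Grasp:** both cameras showed the fingertips about 36–40 mm short of the reported TCP, so I placed the grasp by the pictures. I gripped the long key's head on the right hook, lifted it 13 mm and drew it forward off the hook.
- **Insertion:** the last joint came close to its limit on the way to the box. I fitted an arm model and used it to find a path that swung the elbow over. Then I lowered the key until the collar touched (about 10 N) and let go.

**Last checks**
- **Key:** the picture after release showed the head where a fully seated key should be, within about 1 px. After the arm backed off, pixel values showed the head, shank and collar still in the same place. I could not view that last picture because the 12-picture limit was reached.
- **Bystanders:** scene-camera patches of the tape roll, stapler, short key and yellow look-alike match the first image to within noise (at most 13 grey levels).

**What was off**
- **Key tilt:** the key was about 1.5° off vertical in the grip while going in.
- **Joint limits:** some joints ran right at their range limits. Joint 2 read -0.292 against -0.29, and joint 6 read 1.852 against 1.85. I don't know whether that counts as passing the range.
- **Retreat:** the arm drifted about 4 cm sideways while backing off at those limits, with the fingers already above the key.

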